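# Clamp a power resistor to its heat sink with three clicks and hold

## Robot

A 7-joint arm with a two-finger parallel gripper is mounted at the origin on the work surface. World frame = base frame: x ahead of the robot, y to its left, z up, the work surface at z = 0. Lengths are in m, angles in rad, forces in N, time in s.
With the tool pointing down it reaches from about 0.425 to 1.025 m from the base axis. Payload 9.4 kg.
Tool frame: the origin (TCP) lies at the very end of the fingers, on their centre line; the grasp point (between the pads) lies 19 mm behind it (arm.grip_point_offset is the z of the grasp point in the tool frame, in m); z points along the fingers, y is the direction in which the jaws open and shut (so a half turn about z gives the same grasp; the last joint's range is limited). The gripper opens to 93 mm and grips with 3 to 60 N. Pads are 15 mm wide; open, the fingers measure 128 mm over their backs; the gripper's body (75 mm by 188 mm) begins 65 mm behind the grasp point.
Start: joints at [-1.411, 0.599, -0.003, 1.599, 0.002, 0.943, -0.08], TCP at [0.17, 0.705, 0.219] pointing down, gripper open.
Joint ranges: [-2.57, 2.57], [-0.35, 1.97], [-1.29, 1.29], [0.11, 2.56], [-1.05, 4.19], [0.11, 1.86], [-2.63, 2.63]. Speed limits (rad/s): [2.22, 2.22, 3.01, 3.01, 3.14, 3.14, 3.14].

## Interface

Orientations are given as a rotation vector (axis times angle).
In Python, from plant import arm gives the robot as it stands.
- The arm moves only by the tool carry_out, never from a script. Its arguments are lists of equal length, an entry for each row: "fingers": the opening, from 0 (shut) to 1 (fully open); "offset": the shift along the tool's x, y, z in m, a list of three; "twist": the turn about the tool's z in rad. A call has 1 to 20 rows; each row shifts and turns the commanded pose from where the row before left it, along the tool's axes as they then stand; what a row does not reach is not made up. A row lasts 1/10 s, in which the tool goes at most 50 mm and 8.59 degrees, less where a joint would pass 70% of its speed; a pose out of reach is approached as far as the arm can. A call with a gripper value outside its range is refused whole. The fingers move at their own pace and stop on an object; "squeeze" is the grip in N (left out, the last holds). Time passes only in rows, so rows that do not move let the fingers close. It gives the time, the measured TCP pose, the force and the opening at its end, in the units of the state.
- arm.state(): the state, without advancing time (a new reading comes with each control period).
- arm.read_camera(name): name is "scene" or "side" or "wrist"; returns a dict with "color" (384x512x3 uint8, blue, green, red), "range_z" (384x512 float32, m along the optical axis (not along the pixel's ray), 0 where there is no reading), "intrinsics" (3x3 intrinsics, pixels), "distortion" ([k1, k2, p1, p2, k3] as OpenCV has them; the pictures are not rectified), "R" (3x3) and "t" (3): a world point X has camera coordinates R X + t. Camera axes: x right, y down, z forward; pixel columns grow to the right and rows downward; lengths in m; the calibration is good to about 2 mm. A picture is of the moment at which its call begins.
- arm.finish_job(): hands the job in, once; it reports no verdict.
Trained networks look in a picture, given as the dict that the camera call returned (one of the last four; its "shot" number tells which), for a name from the list of things; names that differ only in an ending like _2 or _b are one class to them, and where a whole thing is asked for, a point or a joint stands for the part that bears it (a point fixed in the world has none). Each returns a list of dicts, best first, with "p" (0 to 1); they miss things now and then, are a little off and sometimes report something else, mostly with a low value. They report only what shows in the picture. A call takes as long as a camera call. They do not tell look-alikes from the thing itself.
- arm.boxes_of(picture, label): "position" ([x, y, z] in m, in world coordinates, good to about 4 mm: the middle of the surface that is visible of it).
- arm.trace(picture, label): "mask" (384x512 bool, what is visible of it).
- arm.mark_of(picture, label): "position" ([x, y, z] in m, in world coordinates, good to about 4 mm: a listed point, or the origin of a listed thing).
The state is a dict: "clock": time; "joint_pos": joint angles; "joint_velocities": joint speeds; "joint_torque": joint torques, N m; "tcp_pos": TCP position; "ee_rot": TCP orientation; "ft_force": force on the tool from outside, world axes, zero at the start; "wrist_torque": the same for the moment, N m; "finger_gap": finger opening in m.
Only numpy, scipy, OpenCV 4.12 (cv2) and the standard library are available. Lean on these libraries where they do the work, as an engineer would, in place of code of your own. Each camera call takes 0.05 s, during which the arm holds its last target.

## Task

Clamp the gold power resistor to the black heat sink on the bench clamp stand: push on the lever's cross bar so that the jaw slides up and presses the resistor against the heat sink, with no click of the lever yet. Then push the lever on towards the heat sink by exactly three clicks, not a fourth, and finish while still holding it there with the gripper, since the lever springs back when let go. Leave the other things on the bench alone.

Things in the scene. Friction and masses are not known exactly. Their poses are not given: they have to be found in the camera images.
- heat_sink: Black finned heat sink fixed at one end of the dark steel clamp stand (plate 320 x 110 x 12 mm). Its flat face, 100 mm wide, 12 to 87 mm above the table, looks towards the jaw. Origin: on that face, mid-width, at table height. x axis: level, the closing direction, from the jaw into the heat sink (fins reach 44 mm past the origin); z up.
- resistor: Loose gold aluminium-cased power resistor, about 180 g, 65 mm long across the closing direction, 26 mm thick along it, 45 mm tall, standing between jaw and heat sink on the stand's bed, 1 to 14 mm short of the heat sink. It slides when the jaw pushes it (1 to 2 N). Origin: centre of its underside, 15 mm above the table; x axis about the closing direction, z up.
- jaw_face (a point): Centre of the flat aluminium jaw's front face (60 mm wide, 42 mm tall; point 38.5 mm above the table), the face that presses on the resistor. x axis: closing direction, z up. The jaw and the lever's pivot ride together on one slide.
- jaw_slide (a joint): Travel of the jaw along the closing direction in m: 0 fully back, 0.085 fully forward; the jaw face is 0.100 minus this value away from the heat sink's face, so it reads about 0.074 when the resistor is squeezed. Moves with about 1 N of friction and stays where it is left. Starts anywhere from 0 to 0.035.
- lever_bar (a point): Centre of the lever's black cross bar, the place to push or pinch: a free-turning level roller, 14 mm in diameter, 50 mm long, square to the closing direction, on a 10 mm round lever. 142 mm above the table at the start, 147 at most; 85 mm from the pivot. At rest the lever leans 20 degrees back and the bar is 64 mm behind the jaw face. Nothing near it is over 90 mm tall.
- lever: The lever with its cross bar. Origin: on its level pivot axis, 62 mm above the table and 35 mm behind the jaw face; it rides with the jaw. y axis along the pivot; z axis up at lever angle 0.
- jaw: The aluminium jaw with its two cheeks. Origin: at table height under the jaw's front face; x axis: closing direction, z up.
- lever_angle (a joint): Lever angle, rad: 0 at rest on its back stop, grows towards the heat sink. Notches 0.209 apart: one click = 0.209, two 0.419, three 0.628, four 0.838. The push at the bar sags by about 3 N between notches and jumps up again with the click as it drops into the next. Leaving rest takes about 5 N (less slides the jaw alone); in the third notch 4 to 9 N. A spring returns it to 0: it never latches.
- spare_resistor: Small gold spare resistor, 45 x 28 x 16 mm, lying beside the stand. To be left alone.
- screwdriver: Screwdriver with a black handle, 160 mm long, lying beside the stand. To be left alone.
- capacitor: Blue capacitor can, 35 mm in diameter, 50 mm tall, standing beside the stand. To be left alone.
- small_sink: Small black finned heat sink, 50 x 40 x 25 mm, loose beside the stand. To be left alone.
- transformer: Grey round transformer can, 100 mm in diameter, 75 mm tall. To be left alone.
- circuit_board: Loose green circuit board, 100 x 70 mm. To be left alone.
- pocket_meter: Grey hand-held meter, 150 x 75 x 35 mm. To be left alone.
There are look-alikes about, which are no part of the job. What is shaped like the resistor but red or white is not meant.

How it is judged:
On the way, in this order (a step that is already met when the one before it is completed fails the run):
1. the jaw squeezes the resistor against the heat sink, before the first click (contact force between each of jaw, heat_sink and resistor above 1.5 N and value of joint lever_angle below 0.1 rad), for 0.05 s.
2. the lever has gone one click on, resistor squeezed (contact force between each of jaw, heat_sink and resistor above 1 N and value of joint lever_angle between 0.12 and 0.5 rad), for 0.02 s.
3. the lever is held three clicks on, resistor squeezed (value of joint lever_angle between 0.53 and 0.73 rad and contact force between the fingers and lever above 1 N and contact force between each of jaw, heat_sink and resistor above 1.5 N), for 0.3 s.
At the end, for the whole second after the job is handed in: The gripper is still pushing on the lever (over 1 N) and holds it still past the third click and short of the fourth (0.53 to 0.73 rad), while the resistor is squeezed between jaw and heat sink (over 1.5 N on each side) (all of step 3 and velocity of joint lever_angle between -0.1 and 0.1 rad/s); the arm keeps its last pose, push and grip.
It fails at once if the lever went to a fourth click (value of joint lever_angle above 0.76 rad).
It fails at once if the jaw or the clamp was forced (over 40 N on the resistor) (contact force between jaw and resistor above 40 N).
It fails at once if the other things on the bench were disturbed (moved over 25 mm) (distance of any of spare_resistor, screwdriver, capacitor, small_sink, transformer, circuit_board, pocket_meter from where it was at the start of the episode above 0.025 m).
It also fails if it takes over 42 s, if anything falls off the work surface, if the arm or the gripper's body presses on something with over 40 N, if the wrist force passes 120 N, or if a joint passes its speed limit or range.

## Working session

There is one attempt and no reset: what is moved stays moved. The work goes in short steps, Python scripts to look and compute and a tool call to move; the robot and the scene stay as the last step left them, time stands still between calls to the robot, and variables do not carry over. Pictures are saved under pics/ and viewed, and the job is handed in when it is done.

Besides the shell and the picture viewer there is one more tool, called after ">>>" as name([rows], argument=value, ...), one row to a line, values as JSON. carry_out: Moves the arm, as the interface text tells. Its arguments: {"type":"object","properties":{"fingers":{"type":"array","items":{"type":"number"}},"offset":{"type":"array","items":{"type":"array","items":{"type":"number"}}},"twist":{"type":"array","items":{"type":"number"}},"squeeze":{"type":"number"}},"required":["fingers","offset","twist"]}

```bash
ls; mkdir -p pics
cat > h.py <<'E'
import numpy as np, cv2
from plant import arm
def shot(name,f):
    p=arm.read_camera(name); cv2.imwrite('pics/'+f,p['color']); return p
def st():
    s=arm.state()
    for k in ['clock','tcp_pos','ee_rot','ft_force','finger_gap']: print(k,np.round(s[k],4))
    return s
E
python3 - <<'E'
from h import *
st()
for c in ['scene','side','wrist']:
    p=shot(c,c+'0.png')
    print(c,'campos',np.round(-p['R'].T@p['t'],3))
    for l in ['lever_bar','jaw_face','heat_sink','resistor','lever','jaw']:
        for d in arm.mark_of(p,l)[:3]: print(' ',l,round(d['p'],2),np.round(d['position'],4), {k:v for k,v in d.items() if k not in('p','position')})
E
```

```text
pics
clock 0.0
tcp_pos [0.17   0.7043 0.2178]
ee_rot [-3.7090e-01 -3.1196e+00  2.4000e-03]
ft_force [-0.2616 -0.3568 -1.0637]
finger_gap 0.0928
scene campos [1.209 0.732 1.161]
  lever_bar 0.44 [ 0.5971 -0.0153  0.1426] {}
  jaw_face 0.94 [0.6105 0.0446 0.0381] {}
  heat_sink 0.76 [ 0.6257  0.1409 -0.0011] {}
  resistor 0.64 [0.7008 0.2723 0.0131] {}
  resistor 0.59 [0.6271 0.1156 0.0109] {}
  resistor 0.53 [0.5526 0.291  0.0156] {}
  lever 0.52 [0.6008 0.015  0.0653] {}
  jaw 0.65 [0.612  0.0435 0.0054] {}
side campos [ 0.403 -0.675  1.034]
  lever_bar 0.49 [ 0.5936 -0.0179  0.1447] {}
  lever_bar 0.48 [0.6164 0.4836 0.0014] {}
  jaw_face 0.9 [0.608  0.0479 0.0345] {}
  heat_sink 0.92 [0.6269 0.137  0.0008] {}
  resistor 0.81 [0.4582 0.1838 0.0105] {}
  resistor 0.8 [0.6976 0.2767 0.0113] {}
  resistor 0.76 [0.6274 0.115  0.0141] {}
  lever 0.49 [0.6003 0.0132 0.0619] {}
  jaw 0.62 [0.6084 0.0484 0.0016] {}
  jaw 0.24 [ 0.6259  0.1409 -0.0029] {}
wrist campos [0.096 0.723 0.385]
```

View pics/scene0.png

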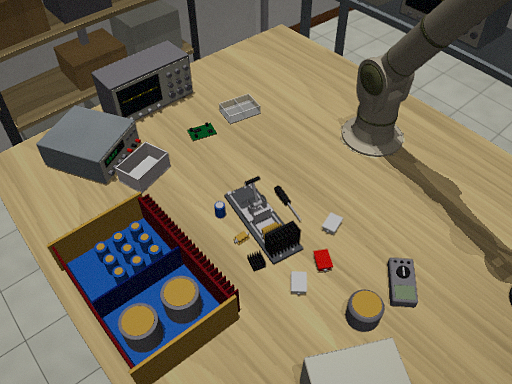

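View pics/side0.png

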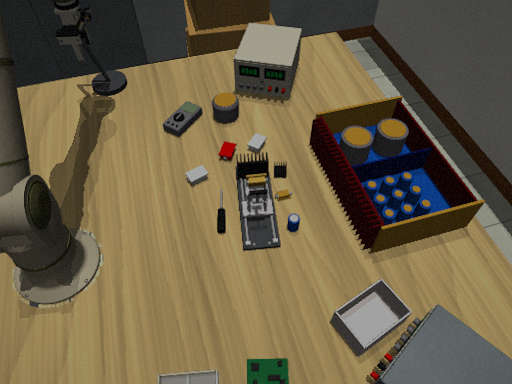

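The side image shows the clamp stand with the sink at (255,165), the gold resistor at (257,180) and the lever bar at about (258,197). The red and white look-alikes are loose nearby. Next I'll refine the closing axis and check heights along the path.

```bash
cat >> h.py <<'E'
def cloud(p):
    h,w=p['range_z'].shape
    u,v=np.meshgrid(np.arange(w),np.arange(h))
    n=cv2.undistortPoints(np.stack([u,v],-1).reshape(-1,1,2).astype(float),p['intrinsics'],np.array(p['distortion'])).reshape(h,w,2)
    z=p['range_z'].astype(float)
    c=np.stack([n[...,0]*z,n[...,1]*z,z],-1)
    X=(c-p['t'])@p['R']; X[z==0]=np.nan
    return X
E
python3 - <<'E'
from h import *
for c in ['scene','side']:
    p=shot(c,c+'1.png'); X=cloud(p)
    for l in ['lever_bar','heat_sink','jaw_face','resistor']:
        for d in arm.boxes_of(p,l)[:3]: print(' ',l,round(d['p'],2),np.round(d['position'],4))
    # heights > 0.12 region
    m=(X[...,2]>0.1)
    P=X[m]
    g={}
    for q in P:
        k=(round(q[0],1),round(q[1],1)); g[k]=max(g.get(k,0),q[2])
    print({k:round(float(v),2) for k,v in g.items() if -0.1<k[0]<1.0 and -.5<k[1]<.9})
    # bar points
    m=(X[...,2]>0.12)&(abs(X[...,0]-.6)<.08)&(abs(X[...,1]+.01)<.06)
    B=X[m]; print('bar n',len(B),np.round(B.mean(0),4),np.round(B.min(0),4),np.round(B.max(0),4))
    e=cv2.PCACompute(B[:,:2].astype(np.float32),None)[1][0]; print('bar axis',e,np.degrees(np.arctan2(e[1],e[0])))
    # plate points
    m=(X[...,2]>0.007)&(X[...,2]<0.095)&(abs(X[...,0]-.61)<.12)&(abs(X[...,1]-.03)<.2)
    mm=m.astype(np.uint8); n,lab,sts,_=cv2.connectedComponentsWithStats(mm); i=1+np.argmax(sts[1:,4])
    Q=X[lab==i][:,:2].astype(np.float32); r=cv2.minAreaRect(Q); print('rect',r)
    u,v=[int(t) for t in np.argwhere(lab==i).mean(0)[::-1]]
    im=p['color'][max(0,v-60):v+60,max(0,u-80):u+80]; cv2.imwrite(f'pics/{c}z.png',cv2.resize(im,None,fx=5,fy=5,interpolation=cv2.INTER_CUBIC))
E
```

```text
lever_bar 0.48 [ 0.6026 -0.0108  0.1416]
  heat_sink 0.78 [0.6335 0.1719 0.0708]
  jaw_face 0.82 [0.6191 0.0237 0.0376]
  jaw_face 0.44 [0.6303 0.4845 0.0728]
  resistor 0.87 [0.6862 0.2892 0.0275]
  resistor 0.65 [0.5736 0.2832 0.0283]
  resistor 0.24 [0.6354 0.1703 0.075 ]
{(np.float64(0.1), np.float64(0.2)): 0.68, (np.float64(0.1), np.float64(0.3)): 0.72, (np.float64(0.1), np.float64(0.4)): 0.72, (np.float64(0.1), np.float64(0.1)): 0.6, (np.float64(0.0), np.float64(0.1)): 0.46, (np.float64(0.0), np.float64(0.0)): 0.44, (np.float64(0.0), np.float64(0.2)): 0.52, (np.float64(0.1), np.float64(0.0)): 0.44, (np.float64(0.1), np.float64(-0.1)): 0.34, (np.float64(0.0), np.float64(-0.1)): 0.13, (np.float64(0.9), np.float64(-0.4)): 0.12, (np.float64(0.6), np.float64(-0.0)): 0.15, (np.float64(0.9), np.float64(-0.2)): 0.13, (np.float64(0.9), np.float64(-0.1)): 0.12, (np.float64(0.9), np.float64(-0.0)): 0.13, (np.float64(0.9), np.float64(0.1)): 0.12, (np.float64(0.9), np.float64(0.2)): 0.13, (np.float64(0.9), np.float64(0.3)): 0.13, (np.float64(0.7), np.float64(0.6)): 0.16, (np.float64(0.8), n
[... 1524 characters left out ...]
4(0.9), np.float64(0.2)): 0.13, (np.float64(0.9), np.float64(0.1)): 0.12, (np.float64(0.1), np.float64(0.0)): 0.45, (np.float64(0.0), np.float64(0.0)): 0.44, (np.float64(0.9), np.float64(0.0)): 0.12, (np.float64(0.9), np.float64(-0.1)): 0.12, (np.float64(0.6), np.float64(-0.0)): 0.15, (np.float64(0.0), np.float64(-0.1)): 0.35, (np.float64(0.1), np.float64(-0.1)): 0.35, (np.float64(0.9), np.float64(-0.2)): 0.14, (np.float64(0.9), np.float64(-0.4)): 0.12}
bar n 98 [ 0.5962 -0.0202  0.1453] [ 0.5711 -0.029   0.1238] [ 0.6206 -0.0096  0.1525]
bar axis [ 0.9792956  -0.20243533] -11.679407
rect ((0.6075834631919861, 0.0389041006565094), (0.3235222101211548, 0.11019372195005417), 79.58504486083984)
```

```bash
cat >> h.py <<'E'
from scipy.spatial.transform import Rotation as Ro
D=np.array([.1807,.9835,0]);N=np.array([.9835,-.1807,0])
def rel(p=None):
    s=arm.state(); R=Ro.from_rotvec(s['ee_rot']).as_matrix(); t=np.array(s['tcp_pos'])
    yaw=np.degrees(np.arctan2(R[1,0],R[0,0]))
    print('t',round(s['clock'],2),'s',round(t@D,4),'n',round(t@N,4),'z',round(t[2],4),'yaw',round(yaw,2),'F_s',round(np.dot(s['ft_force'],D),2),'F',np.round(s['ft_force'],2),'gap',s['finger_gap'],'tilt',np.round(R[2],3))
    return s,R
E
python3 - <<'E'
from h import *
s,R=rel(); print(np.round(R,4))
tgt=np.array([.5868,-.0712,.22])-np.array(s['tcp_pos'])
yaw=np.arctan2(R[1,0],R[0,0]); print('twist',yaw-np.radians(79.58)); R2=R@Ro.from_euler('z',yaw-np.radians(79.58)).as_matrix()
print(np.round(R2,4)); print('off',R2.T@tgt)
E
```

```text
t 1.55 s 0.7239 n 0.0399 z 0.2186 yaw 166.44 F_s 0.32 F [ 0.07  0.31 -1.27] gap 0.09309410922909596 tilt [-0.  0. -1.]
[[-9.721e-01  2.345e-01  1.000e-04]
 [ 2.345e-01  9.721e-01 -0.000e+00]
 [-1.000e-04  0.000e+00 -1.000e+00]]
twist 1.5159231838653155
[[ 1.809e-01  9.835e-01  1.000e-04]
 [ 9.835e-01 -1.809e-01 -0.000e+00]
 [ 0.000e+00  1.000e-04 -1.000e+00]]
off [-0.68781015  0.55019029 -0.001349  ]
```

>>> carry_out([
  [0,0,0],
  [0,0,0],
  [0,0,0],
  [0,0,0],
  [0,0,0],
  [0,0,0],
  [0,0,0],
  [0,0,0],
  [0,0,0],
  [0,0,0],
  [0,0,0],
  [0,0,0],
], fingers=[0,0,0,0,0,0,0,0,0,0,0,0], twist=[0.138,0.138,0.138,0.138,0.138,0.138,0.138,0.138,0.138,0.138,0.136,0], squeeze=20)

```text
clock: 2.75
tcp_pos: [0.1697, 0.7049, 0.2185]
ee_rot: [2.415, 2.008, 0.0]
ft_force: [0.4, -1.0, -0.5]
finger_gap: 0.0025
```

>>> carry_out([
  [-0.034,0.027,0],
  [-0.034,0.027,0],
  [-0.034,0.027,0],
  [-0.034,0.027,0],
  [-0.034,0.027,0],
  [-0.034,0.027,0],
  [-0.034,0.027,0],
  [-0.034,0.027,0],
  [-0.034,0.027,0],
  [-0.034,0.027,0],
  [-0.034,0.027,0],
  [-0.034,0.027,0],
  [-0.034,0.027,0],
  [-0.034,0.027,0],
  [-0.034,0.027,0],
  [-0.034,0.027,0],
  [-0.034,0.027,0],
  [-0.034,0.027,0],
  [-0.034,0.027,0],
  [-0.034,0.027,0],
], fingers=[0,0,0,0,0,0,0,0,0,0,0,0,0,0,0,0,0,0,0,0], twist=[0,0,0,0,0,0,0,0,0,0,0,0,0,0,0,0,0,0,0,0])

```text
clock: 4.75
tcp_pos: [0.5789, -0.0634, 0.2189]
ee_rot: [2.409, 2.016, 0.001]
ft_force: [0.2, 0.1, -0.2]
finger_gap: 0.0002
```

Run:
```python
from h import *
s,R=rel(); print(np.round(s['joint_pos'],2))
p=shot('wrist','w2.png'); X=cloud(p)
print('off to (s.036,n.59)', .036-np.dot(s['tcp_pos'],D), .59-np.dot(s['tcp_pos'],N))
for l in ['lever_bar','jaw_face','heat_sink','lever']:
  for d in arm.mark_of(p,l)[:2]: q=np.array(d['position']); print(l,round(d['p'],2),np.round(q,4),'s',round(q@D,4),'n',round(q@N,4))
```

```text
t 4.75 s 0.0422 n 0.5808 z 0.2189 yaw 79.85 F_s 0.14 F [ 0.18  0.11 -0.24] gap 0.00020640559303752095 tilt [ 0.     0.001 -1.   ]
[-0.31  0.46  0.46  1.95 -0.28  0.79  0.13]
off to (s.036,n.59) -0.00621602034283885 0.00921684217464469
lever_bar 0.63 [ 0.6013 -0.0214  0.1428] s 0.0876 n 0.5952
jaw_face 0.59 [0.6126 0.048  0.0404] s 0.1579 n 0.5938
jaw_face 0.33 [0.4946 0.0499 0.0033] s 0.1385 n 0.4774
lever 0.78 [0.6031 0.0097 0.0629] s 0.1185 n 0.5914
```

View pics/w2.png

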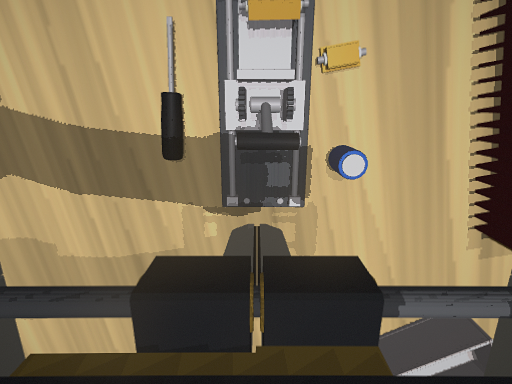

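>>> carry_out([
  [-0.003,0.008,0.03],
  [0,0,0.03],
  [0,0,0.026],
  [0,0,0],
], fingers=[0,0,0,0], twist=[0.004,0,0,0])

```text
clock: 5.4
tcp_pos: [0.5832, -0.0638, 0.13]
ee_rot: [-2.411, -2.008, 0.006]
ft_force: [0.6, 0.7, -0.1]
finger_gap: 0.0007
```

Run:
```python
from h import *
s,R=rel()
p=shot('side','s3.png'); im=p['color'][120:240,170:330]; cv2.imwrite('pics/s3z.png',cv2.resize(im,None,fx=4,fy=4,interpolation=cv2.INTER_CUBIC))
p=shot('scene','c3.png'); im=p['color'][140:270,190:340]; cv2.imwrite('pics/c3z.png',cv2.resize(im,None,fx=4,fy=4,interpolation=cv2.INTER_CUBIC))
```

```text
t 5.4 s 0.0426 n 0.5851 z 0.13 yaw 79.58 F_s 0.78 F [ 0.56  0.69 -0.07] gap 0.0007274995992752794 tilt [-0.    -0.006 -1.   ]
```

View pics/s3z.png

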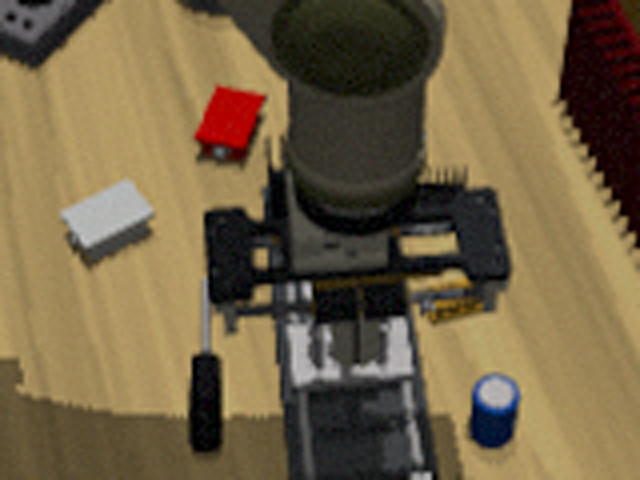

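View pics/c3z.png

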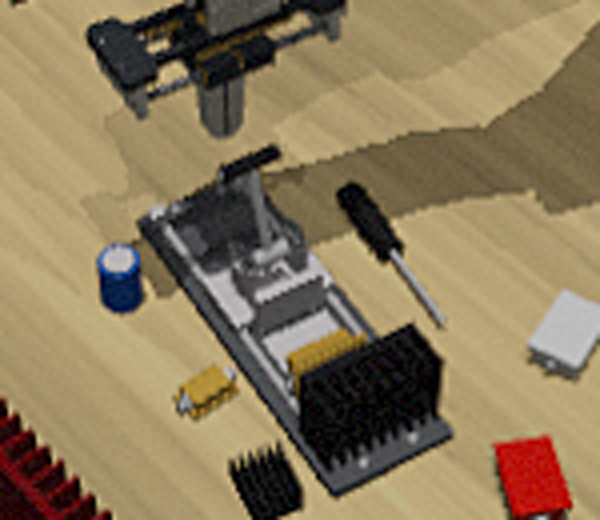

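>>> carry_out([
  [0.01,0.006,0],
  [0.01,0,0],
  [0.005,0,0],
  [0.005,0,0],
  [0.005,0,0],
  [0.005,0,0],
  [0.005,0,0],
  [0.005,0,0],
  [0,0,0],
  [0,0,0],
], fingers=[0,0,0,0,0,0,0,0,0,0], twist=[0,0,0,0,0,0,0,0,0,0])

```text
clock: 6.5
tcp_pos: [0.6006, -0.0179, 0.1326]
ee_rot: [-2.418, -2.006, -0.0]
ft_force: [-0.1, -0.6, 0.6]
finger_gap: 0.0004
```

Run:
```python
from h import *
s,R=rel()
p=shot('wrist','w4.png')
for l in ['lever_bar','jaw_face','lever','jaw']:
  for d in arm.mark_of(p,l)[:2]: q=np.array(d['position']); print(l,round(d['p'],2),np.round(q,4),'s',round(q@D,4),'n',round(q@N,4))
```

```text
t 6.5 s 0.091 n 0.5939 z 0.1326 yaw 79.36 F_s -0.56 F [-0.06 -0.56  0.63] gap 0.00035274048362936874 tilt [ 0.  0. -1.]
jaw_face 0.7 [0.6123 0.0643 0.0407] s 0.1739 n 0.5906
lever 0.91 [0.6066 0.0258 0.0643] s 0.135 n 0.5919
jaw 0.94 [ 0.6074  0.0617 -0.0025] s 0.1704 n 0.5862
jaw 0.37 [0.612  0.0618 0.0415] s 0.1714 n 0.5907
```

View pics/w4.png

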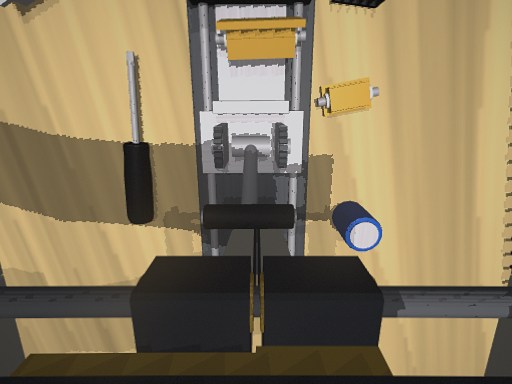

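The finger is on the bar (at about (250,215)) and the jaw has moved forward with it. I'll advance most of the way.

>>> carry_out([
  [0.005,0,0.002],
  [0.005,0,0],
  [0.005,0,0],
  [0.005,0,0],
  [0.005,0,0],
  [0.005,0,0],
  [0.004,0,0],
  [0.004,0,0],
  [0,0,0],
  [0,0,0],
], fingers=[0,0,0,0,0,0,0,0,0,0], twist=[0,0,0,0,0,0,0,0,0,0])

```text
clock: 7.75
tcp_pos: [0.6075, 0.0197, 0.1306]
ee_rot: [-2.418, -2.006, -0.0]
ft_force: [0.1, -0.3, 0.2]
finger_gap: 0.0002
```

```bash
cat > l.py <<'E'
from h import *
import sys
s,R=rel()
p=shot('wrist',sys.argv[1])
for l in ['lever_bar','jaw_face','lever','jaw','resistor']:
  for d in arm.mark_of(p,l)[:2]: q=np.array(d['position']); print(l,round(d['p'],2),np.round(q,4),'s',round(q@D,4),'n',round(q@N,4))
E
python3 l.py w5.png
```

```text
t 7.75 s 0.1292 n 0.5939 z 0.1306 yaw 79.36 F_s -0.24 F [ 0.06 -0.26  0.15] gap 0.0002347384957049617 tilt [ 0. -0. -1.]
lever_bar 0.84 [0.6121 0.0324 0.1429] s 0.1425 n 0.5961
jaw_face 0.81 [0.6189 0.1004 0.0398] s 0.2106 n 0.5905
lever 0.7 [0.6143 0.0639 0.0596] s 0.1738 n 0.5926
lever 0.49 [7.018e-01 5.380e-02 6.000e-04] s 0.1797 n 0.6805
jaw 0.57 [ 0.6169  0.0967 -0.0044] s 0.2066 n 0.5892
resistor 0.74 [0.6309 0.1203 0.0093] s 0.2323 n 0.5988
resistor 0.63 [0.4574 0.1828 0.0147] s 0.2624 n 0.4168
```

View pics/w5.png

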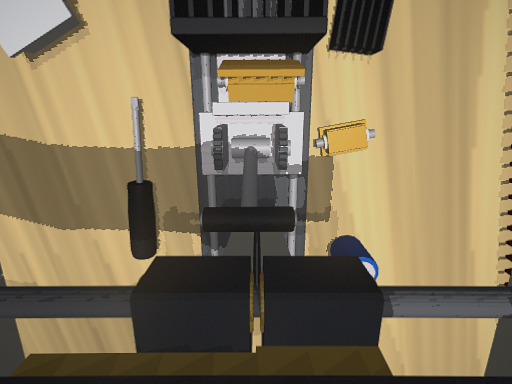

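The jaw is just touching the resistor, with about 12–15 mm to go. I'll slow down.

>>> carry_out([
  [0.002,0,0],
  [0.002,0,0],
  [0.002,0,0],
  [0.002,0,0],
  [0.002,0,0],
  [0,0,0],
  [0,0,0],
], fingers=[0,0,0,0,0,0,0], twist=[0,0,0,0,0,0,0])

```text
clock: 8.75
tcp_pos: [0.6096, 0.0296, 0.1307]
ee_rot: [-2.418, -2.006, -0.001]
ft_force: [-0.2, -0.6, 0.7]
finger_gap: 0.0006
```

```bash
python3 l.py w6.png
```

```text
t 8.75 s 0.1393 n 0.5942 z 0.1307 yaw 79.37 F_s -0.58 F [-0.15 -0.56  0.71] gap 0.0005791211251268623 tilt [ 0.  0. -1.]
lever_bar 0.91 [0.6147 0.0429 0.1463] s 0.1533 n 0.5968
jaw_face 0.96 [0.6188 0.112  0.0407] s 0.222 n 0.5884
lever 0.64 [0.6175 0.072  0.0627] s 0.1824 n 0.5943
lever 0.37 [ 0.6938 -0.0692 -0.0047] s 0.0573 n 0.6949
jaw 0.92 [6.161e-01 1.091e-01 5.000e-04] s 0.2186 n 0.5862
jaw 0.71 [0.6131 0.0699 0.0629] s 0.1795 n 0.5904
resistor 0.84 [0.6275 0.1206 0.0155] s 0.232 n 0.5954
resistor 0.65 [0.4594 0.1826 0.0144] s 0.2626 n 0.4188
```

View pics/w6.png

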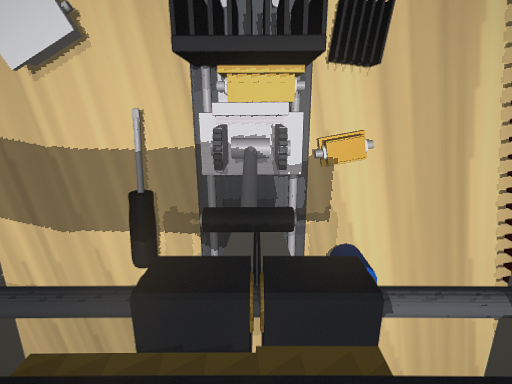

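>>> carry_out([
  [0.001,0,0],
  [0.001,0,0],
], fingers=[0,0], twist=[0,0])

```text
clock: 9.25
tcp_pos: [0.6097, 0.0304, 0.1307]
ee_rot: [2.418, 2.005, -0.001]
ft_force: [0.1, -3.2, 0.4]
finger_gap: 0.0004
```

>>> carry_out([
  [0.001,0,0],
  [0,0,0],
], fingers=[0,0], twist=[0,0])

```text
clock: 9.45
tcp_pos: [0.61, 0.0318, 0.1306]
ee_rot: [2.418, 2.005, -0.0]
ft_force: [-0.2, -2.9, 0.3]
finger_gap: 0.0003
```

>>> carry_out([
  [0.001,0,0],
  [0,0,0],
], fingers=[0,0], twist=[0,0])

```text
clock: 9.65
tcp_pos: [0.6102, 0.0331, 0.1306]
ee_rot: [2.418, 2.006, -0.0]
ft_force: [-1.0, -1.8, 0.5]
finger_gap: 0.0005
```

```bash
python3 l.py w7.png
```

```text
t 9.65 s 0.1428 n 0.5941 z 0.1306 yaw 79.35 F_s -1.98 F [-1.01 -1.83  0.54] gap 0.0005416858473107565 tilt [-0. -0. -1.]
lever_bar 0.55 [0.6142 0.0443 0.1425] s 0.1546 n 0.5961
jaw_face 0.78 [0.62   0.1164 0.0406] s 0.2265 n 0.5887
lever 0.61 [0.6145 0.0771 0.0616] s 0.1869 n 0.5904
jaw 0.84 [ 0.6193  0.1121 -0.0028] s 0.2222 n 0.5888
resistor 0.96 [0.6303 0.125  0.015 ] s 0.2368 n 0.5973
resistor 0.78 [0.4588 0.1827 0.0141] s 0.2626 n 0.4182
```

View pics/w7.png

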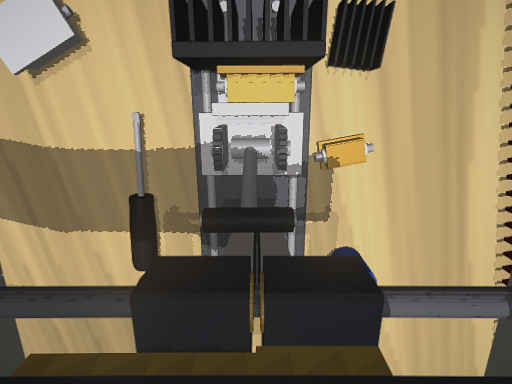

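Still sliding against 2–3 N. I'll continue in 1 mm steps until the force rises.

>>> carry_out([
  [0.001,0,0],
  [0,0,0],
], fingers=[0,0], twist=[0,0])

```text
clock: 10.15
tcp_pos: [0.6104, 0.0341, 0.1306]
ee_rot: [-2.418, -2.006, -0.0]
ft_force: [-0.9, -1.6, 0.4]
finger_gap: 0.0003
```

>>> carry_out([
  [0.001,0,0],
  [0,0,0],
], fingers=[0,0], twist=[0,0])

```text
clock: 10.35
tcp_pos: [0.6105, 0.0347, 0.1306]
ee_rot: [2.418, 2.005, -0.0]
ft_force: [0.5, -3.9, -0.4]
finger_gap: 0.0002
```

>>> carry_out([
  [0.001,0,0],
  [0,0,0],
], fingers=[0,0], twist=[0,0])

```text
clock: 10.55
tcp_pos: [0.6106, 0.0353, 0.1306]
ee_rot: [2.418, 2.005, -0.001]
ft_force: [-1.0, -4.9, -0.5]
finger_gap: 0.0006
```

```bash
python3 l.py w8.png
```

```text
t 10.55 s 0.145 n 0.5942 z 0.1306 yaw 79.32 F_s -5.01 F [-1.03 -4.9  -0.53] gap 0.0005582429866165549 tilt [-0.001 -0.    -1.   ]
lever_bar 0.77 [0.6129 0.0501 0.1433] s 0.16 n 0.5937
jaw_face 0.86 [0.6218 0.1116 0.0432] s 0.2221 n 0.5914
lever 0.78 [0.6162 0.0797 0.0631] s 0.1897 n 0.5916
jaw 0.59 [ 0.6164  0.1118 -0.0018] s 0.2213 n 0.586
resistor 0.94 [0.4569 0.1823 0.0151] s 0.2619 n 0.4164
resistor 0.59 [0.6288 0.1254 0.0148] s 0.237 n 0.5958
```

View pics/w8.png

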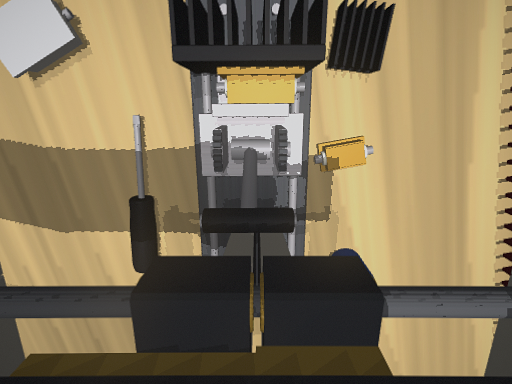

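Force is up to 5 N and the jaw has stopped, so the resistor is squeezed with the lever still at rest. The expected TCP s values are about 0.162 / 0.180 / 0.197 for clicks 1 / 2 / 3. The limit is 0.2075.

>>> carry_out([
  [0.001,0,0],
  [0.002,0,0],
  [0.002,0,0],
  [0.002,0,0],
  [0.002,0,0],
], fingers=[0,0,0,0,0], twist=[0,0,0,0,0])

```text
clock: 11.35
tcp_pos: [0.6123, 0.0446, 0.1307]
ee_rot: [2.418, 2.005, -0.0]
ft_force: [-0.6, -4.6, 0.6]
finger_gap: 0.0009
```

>>> carry_out([
  [0.002,0,0],
  [0.002,0,0],
  [0.002,0,0],
  [0,0,0],
], fingers=[0,0,0,0], twist=[0,0,0,0])

```text
clock: 11.75
tcp_pos: [0.6136, 0.0512, 0.1306]
ee_rot: [-2.417, -2.006, -0.0]
ft_force: [-0.5, -3.2, 0.4]
finger_gap: 0.0003
```

```bash
python3 l.py w9.png
```

```text
t 11.75 s 0.1612 n 0.5942 z 0.1306 yaw 79.38 F_s -3.26 F [-0.46 -3.23  0.38] gap 0.0003164421485090342 tilt [ 0. -0. -1.]
lever_bar 0.77 [0.6172 0.0635 0.1476] s 0.174 n 0.5955
jaw_face 0.76 [0.619  0.1144 0.0417] s 0.2244 n 0.5881
lever 0.86 [0.6161 0.0766 0.0626] s 0.1867 n 0.5921
jaw 0.95 [ 0.6214  0.1138 -0.0043] s 0.2242 n 0.5906
jaw 0.69 [0.721  0.1464 0.0056] s 0.2743 n 0.6826
resistor 0.8 [0.4566 0.1819 0.0153] s 0.2614 n 0.4162
```

View pics/w9.png

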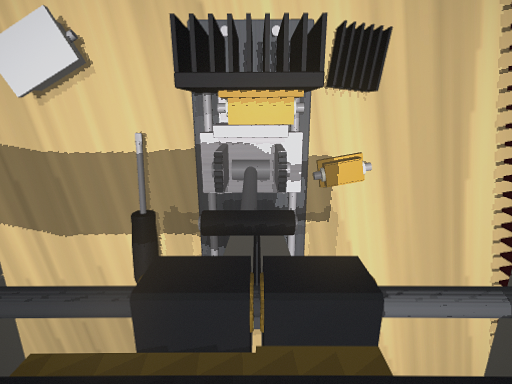

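The bar is swinging and the jaw is stationary. I'll read the force every 2 mm to catch the clicks.

>>> carry_out([
  [0.001,0,0],
  [0.001,0,0],
], fingers=[0,0], twist=[0,0])

```text
clock: 12.25
tcp_pos: [0.6137, 0.052, 0.1307]
ee_rot: [2.418, 2.005, -0.001]
ft_force: [-1.0, -6.0, -0.6]
finger_gap: 0.0006
```

>>> carry_out([
  [0.001,0,0],
  [0.001,0,0],
], fingers=[0,0], twist=[0,0])

```text
clock: 12.45
tcp_pos: [0.6139, 0.053, 0.1306]
ee_rot: [2.418, 2.004, -0.002]
ft_force: [-2.1, -8.3, 0.3]
finger_gap: 0.0005
```

>>> carry_out([
  [0.001,0,0],
  [0.001,0,0],
], fingers=[0,0], twist=[0,0])

```text
clock: 12.65
tcp_pos: [0.6143, 0.055, 0.1306]
ee_rot: [2.419, 2.004, -0.002]
ft_force: [-1.9, -7.0, 0.9]
finger_gap: 0.0005
```

>>> carry_out([
  [0.001,0,0],
  [0.001,0,0],
], fingers=[0,0], twist=[0,0])

```text
clock: 12.85
tcp_pos: [0.6147, 0.0574, 0.1306]
ee_rot: [2.419, 2.004, -0.002]
ft_force: [-1.5, -5.7, 0.9]
finger_gap: -0.0
```

>>> carry_out([
  [0.001,0,0],
  [0.001,0,0],
], fingers=[0,0], twist=[0,0])

```text
clock: 13.05
tcp_pos: [0.6151, 0.0596, 0.1306]
ee_rot: [2.419, 2.004, -0.001]
ft_force: [-1.9, -4.3, -0.3]
finger_gap: 0.0006
```

>>> carry_out([
  [0.001,0,0],
  [0.001,0,0],
], fingers=[0,0], twist=[0,0])

```text
clock: 13.25
tcp_pos: [0.6155, 0.0618, 0.1306]
ee_rot: [2.418, 2.005, -0.001]
ft_force: [-2.5, -5.5, 1.3]
finger_gap: 0.0009
```

>>> carry_out([
  [0.001,0,0],
  [0.001,0,0],
], fingers=[0,0], twist=[0,0])

```text
clock: 13.45
tcp_pos: [0.616, 0.0642, 0.1306]
ee_rot: [2.418, 2.005, -0.001]
ft_force: [-1.4, -3.9, -0.6]
finger_gap: 0.0007
```

>>> carry_out([
  [0.001,0,0],
  [0.001,0,0],
], fingers=[0,0], twist=[0,0])

```text
clock: 13.65
tcp_pos: [0.6165, 0.0666, 0.1306]
ee_rot: [-2.418, -2.006, 0.0]
ft_force: [-2.2, -4.3, 0.6]
finger_gap: 0.0006
```

>>> carry_out([
  [0.001,0,0],
  [0.001,0,0],
], fingers=[0,0], twist=[0,0])

```text
clock: 13.85
tcp_pos: [0.6168, 0.0687, 0.1306]
ee_rot: [-2.418, -2.006, 0.0]
ft_force: [-2.8, -3.8, -0.3]
finger_gap: 0.0005
```

>>> carry_out([
  [0.001,0,0],
  [0.001,0,0],
], fingers=[0,0], twist=[0,0])

```text
clock: 14.05
tcp_pos: [0.617, 0.0697, 0.1306]
ee_rot: [2.418, 2.005, -0.001]
ft_force: [-2.2, -7.7, 0.8]
finger_gap: 0.0003
```

```bash
python3 l.py w10.png
```

```text
t 14.05 s 0.18 n 0.5942 z 0.1306 yaw 79.32 F_s -7.96 F [-2.18 -7.69  0.85] gap 0.0003095944690963199 tilt [-0.001 -0.    -1.   ]
lever_bar 0.63 [0.6217 0.0843 0.15  ] s 0.1953 n 0.5962
jaw_face 0.78 [0.6179 0.1175 0.0395] s 0.2272 n 0.5865
lever 0.68 [0.6157 0.0761 0.0604] s 0.1861 n 0.5918
jaw 0.65 [ 0.6191  0.1114 -0.0014] s 0.2214 n 0.5888
resistor 0.69 [0.6284 0.1241 0.0156] s 0.2356 n 0.5956
resistor 0.57 [0.4594 0.1798 0.0149] s 0.2598 n 0.4193
```

View pics/w10.png

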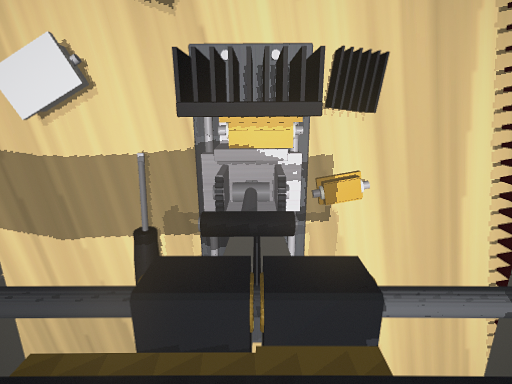

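The clicks came at s≈0.162 (force 3→8 N) and s≈0.180 (4→8 N), as predicted. Now the third.

>>> carry_out([
  [0.001,0,0],
  [0.001,0,0],
  [0.001,0,0],
  [0.001,0,0],
  [0.001,0,0],
  [0.001,0,0],
  [0.001,0,0],
  [0.001,0,0],
  [0.001,0,0],
  [0.001,0,0],
  [0.001,0,0],
  [0.001,0,0],
], fingers=[0,0,0,0,0,0,0,0,0,0,0,0], twist=[0,0,0,0,0,0,0,0,0,0,0,0])

```text
clock: 15.55
tcp_pos: [0.619, 0.0808, 0.1302]
ee_rot: [2.418, 2.004, -0.003]
ft_force: [-1.1, -7.2, -3.6]
finger_gap: 0.0005
```

>>> carry_out([
  [0.001,0,0],
  [0,0,0],
], fingers=[0,0], twist=[0,0])

```text
clock: 15.75
tcp_pos: [0.6193, 0.0821, 0.1302]
ee_rot: [2.418, 2.004, -0.002]
ft_force: [-1.9, -6.2, -3.1]
finger_gap: 0.0006
```

>>> carry_out([
  [0.001,0,0],
  [0,0,0],
], fingers=[0,0], twist=[0,0])

```text
clock: 15.95
tcp_pos: [0.6196, 0.0832, 0.1303]
ee_rot: [2.418, 2.005, -0.002]
ft_force: [-0.9, -5.6, -2.9]
finger_gap: 0.0004
```

```bash
python3 l.py w11.png
```

```text
t 15.95 s 0.1938 n 0.5943 z 0.1303 yaw 79.31 F_s -5.67 F [-0.93 -5.59 -2.86] gap 0.0004299514865988373 tilt [-0.001 -0.    -1.   ]
jaw_face 0.78 [0.6223 0.1167 0.0421] s 0.2272 n 0.5909
lever 0.65 [0.6166 0.0797 0.0625] s 0.1898 n 0.592
resistor 0.75 [0.4543 0.1792 0.0123] s 0.2583 n 0.4144
resistor 0.69 [0.6309 0.125  0.0116] s 0.2369 n 0.5979
```

Fz shows the tip now bears on the rod just below the bar, so click 3 should come about 2 mm earlier, near s≈0.195. I'll take single steps.

>>> carry_out([
  [0.001,0,0],
  [0,0,0],
], fingers=[0,0], twist=[0,0])

```text
clock: 16.45
tcp_pos: [0.6199, 0.0844, 0.1304]
ee_rot: [2.418, 2.005, -0.001]
ft_force: [-1.9, -4.9, -2.5]
finger_gap: 0.0005
```

>>> carry_out([
  [0.001,0,0],
  [0,0,0],
], fingers=[0,0], twist=[0,0])

```text
clock: 16.65
tcp_pos: [0.6199, 0.0848, 0.1303]
ee_rot: [2.418, 2.004, -0.002]
ft_force: [-1.4, -7.0, -3.0]
finger_gap: 0.0004
```

```bash
python3 l.py w12.png
```

```text
t 16.65 s 0.1954 n 0.5944 z 0.1303 yaw 79.3 F_s -7.11 F [-1.44 -6.96 -2.98] gap 0.000425339672152351 tilt [-0.002 -0.    -1.   ]
lever_bar 0.55 [0.6229 0.0999 0.1419] s 0.2108 n 0.5946
jaw_face 0.87 [0.6206 0.1148 0.0394] s 0.225 n 0.5896
lever 0.72 [0.6161 0.0785 0.0636] s 0.1885 n 0.5917
jaw 0.75 [ 0.6198  0.111  -0.002 ] s 0.2212 n 0.5895
resistor 0.87 [0.6291 0.1229 0.0105] s 0.2346 n 0.5965
resistor 0.71 [0.4589 0.1841 0.0172] s 0.264 n 0.4181
```

View pics/w12.png

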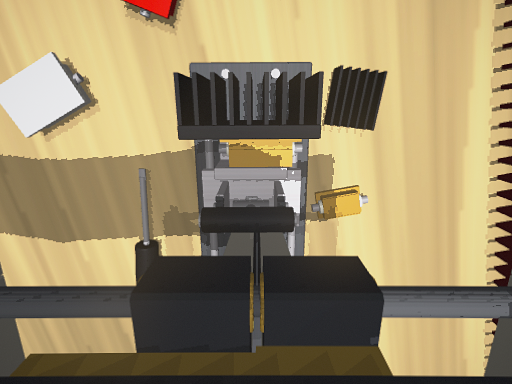

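The third rise is under way (4.9→7 N), and the bar measures s=0.211 against a predicted 0.212. I'll add 1 mm, then hold.

>>> carry_out([
  [0.001,0,0],
  [0,0,0],
  [0,0,0],
  [0,0,0],
  [0,0,0],
  [0,0,0],
  [0,0,0],
], fingers=[0,0,0,0,0,0,0], twist=[0,0,0,0,0,0,0])

```text
clock: 17.65
tcp_pos: [0.62, 0.0852, 0.1302]
ee_rot: [2.418, 2.003, -0.003]
ft_force: [-1.6, -8.1, -3.5]
finger_gap: 0.0002
```

Run:
```python
from h import *
rel()
for c in ['wrist','scene','wrist']:
  p=shot(c,'f_'+c+'.png')
  for l in ['lever_bar','jaw_face','lever']:
    for d in arm.mark_of(p,l)[:1]: q=np.array(d['position']); print(c,l,round(d['p'],2),'s',round(q@D,4),'z',round(q[2],4))
rel()
```

```text
t 17.65 s 0.1958 n 0.5944 z 0.1302 yaw 79.27 F_s -8.22 F [-1.56 -8.08 -3.5 ] gap 0.00016203696446207764 tilt [-0.002 -0.    -1.   ]
wrist lever_bar 0.67 s 0.2124 z 0.1433
wrist jaw_face 0.91 s 0.2245 z 0.0405
wrist lever 0.91 s 0.1862 z 0.063
scene lever_bar 0.69 s 0.2093 z 0.1482
scene jaw_face 0.92 s 0.2208 z 0.0373
scene lever 0.67 s 0.0554 z 0.0018
wrist lever_bar 0.69 s 0.2089 z 0.1434
wrist jaw_face 0.8 s 0.2211 z 0.0387
wrist lever 0.85 s 0.1911 z 0.0636
t 18.25 s 0.1958 n 0.5944 z 0.1302 yaw 79.27 F_s -9.13 F [-2.18 -8.88 -2.88] gap 0.00035763203381597544 tilt [-0.002 -0.    -1.   ]
```

Run:
```python
from h import *
rel(); print(arm.finish_job())
```

```text
t 18.25 s 0.1958 n 0.5944 z 0.1302 yaw 79.27 F_s -9.13 F [-2.18 -8.88 -2.88] gap 0.00035763203381597544 tilt [-0.002 -0.    -1.   ]
the job is handed in; nothing more can be done
None
```

I handed the job in at 18.25 s with the lever held on the third click and the resistor clamped. The system gave no verdict.

**What I did:** I shut the gripper and pushed the bar from behind along the closing direction. The jaw slid up and pressed the resistor on the heat sink, reaching about 5 N with the lever still at rest. I then pushed on in 1–2 mm steps through three clicks. The force jumped at TCP positions of about 162, 180 and 195 mm along the closing axis; I had predicted 162, 180 and 197 mm. I kept the push on at the end.

**Last checks:**
- **Hold:** the TCP was stationary over the last 0.6 s, with a steady push of about 8–9 N.
- **Lever angle:** it worked out at about 0.6–0.63 rad. This comes from the bar's position, since the lever angle itself can't be read.
- **Jaw:** its face was about where it should be with the resistor squeezed.

**Disagreements and things not checked:**
- **Bar position:** the final camera readings spread over 209–212 mm against an expected 212 mm, which is within their error.
- **Contact point:** by the third click the fingertip bore partly on the lever rod just below the bar. A downward force of about 3 N showed this, and it explains the third click coming about 2 mm early.
- **Mark to ignore:** one scene-camera mark for the lever was clearly wrong, so I disregarded it.
- **Other items:** I kept clear of the other things on the bench and none looked moved in the wrist pictures, but I did not measure them at the end.

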